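# Fold away and latch the chip screen

### The arm

A 7-joint arm with a two-finger parallel gripper is mounted at the origin on the work surface. World frame = base frame: x ahead of the robot, y to its left, z up, the work surface at z = 0. Lengths are in m, angles in rad, forces in N, time in s.
With the tool pointing down it reaches from about 0.4 to 0.85 m from the base axis. Payload 10.4 kg.
Tool frame: the origin (TCP) lies midway between the tips of the shut fingers; the grasp point (between the pads) lies 19 mm behind it (r.tcp_to_grasp is the z of the grasp point in the tool frame, in m); z points along the fingers, x is the direction in which the jaws open and shut, and the axes are right-handed (so a half turn about z gives the same grasp; the last joint's range is limited). The gripper opens to 87 mm and grips with 3 to 60 N. Pads are 19 mm wide; open, the fingers measure 117 mm over their backs; the gripper's body (75 mm by 190 mm) begins 51 mm behind the grasp point.
Start: joints at [-1.318, 0.332, -0.065, 1.46, 0.022, 1.35, -0.088], TCP at [0.17, 0.601, 0.223] pointing down, gripper open.
Joint ranges: [-2.6, 2.6], [-0.5, 2.12], [-1.47, 1.34], [0.16, 2.42], [-1.27, 4.41], [0.06, 2.06], [-2.6, 2.6]. Speed limits (rad/s): [2.22, 2.22, 2.79, 2.79, 3.14, 3.14, 3.14].

### API

Orientations are given as a unit quaternion [x, y, z, w].
In Python, from bench import r, camera, close_job gives the robot as it stands. The module is installed in compiled form; this text tells all that it offers.
- The arm moves only by the shell command python3 -m crank 'ROWS' [FORCE]. ROWS is JSON, a list of rows, each an object of numbers: "x", "y", "z": the shift along the tool's x, y, z scaled (see below); "ax", "ay", "az": the turn, a rotation vector about the tool's x, y, z scaled (see below); "claw": the closure, from -1 (fully open) to 1 (shut), so that 0 is half open. A call has exactly 5 rows; each row is the pose to reach, as a shift and turn from the pose commanded when the call began, along the tool's axes at that moment; what a row does not reach only later rows make up. The controller multiplies each number of a shift by 1 m and each number of a turn by 2 rad. A row lasts 1/12 s, in which the tool goes at most 41.7 mm and 7.16 degrees, less where a joint would pass 70% of its speed; a pose out of reach is approached as far as the arm can. A call with a number of a shift or a turn outside -1 to 1 is refused whole. A call with a gripper value outside its range is refused whole. The fingers move at their own pace and stop on an object; FORCE is the grip in N (left out, the last holds). Time passes only in rows, so rows that repeat a pose let the fingers close, or fill a call up. It gives the time, the measured TCP pose, the force and the opening at its end, in the units of the state.
- r.read_state(): the state, without advancing time (a new reading comes with each control period).
- camera(name): name is "scene" or "top" or "wrist"; returns a dict with "color" (480x640x3 uint8, blue, green, red), "fx", "fy", "cx", "cy" (pixels), "eye" and "orientation" of the camera in the world. Camera axes: x right, y down, z forward; pixel columns grow to the right and rows downward; lengths in m; the calibration is good to about 2 mm. A picture is of the moment at which its call begins. There is no depth.
- close_job(): hands the job in, once; it reports no verdict.
The state is a dict: "time": time; "joint_positions": joint angles; "joint_vel": joint speeds; "joint_torque": joint torques, N m; "ee_pos": TCP position; "eef_rot": TCP orientation; "ft_force": force on the tool from outside, world axes, zero at the start; "torque": the same for the moment, N m; "width": finger opening in m.
Only numpy, scipy, OpenCV 4.12 (cv2) and the standard library are available. Lean on these libraries where they do the work, as an engineer would, in place of code of your own. Each camera call takes 0.05 s, during which the arm holds its last target. There are 200 camera calls.

### The job

The two-leaf chip screen is standing open on the workbench. Fold its outer leaf all the way back flat against the inner leaf first, then swing the folded pair in against the fixed frame so that the outer leaf ends up between the inner leaf and the frame, and last turn the cam lever about a quarter turn anticlockwise (seen from above) to its stop, so that the cam hooks the pin and draws the screen tight. Leave everything else on the bench where it is.

Things in the scene. Friction and masses are not known exactly. Their poses are not given: they have to be found in the camera images.
- screen: Fixed frame of the chip screen, bolted down: grey steel, 205 long, 20 thick, 105 tall, on a 10 high foot plate reaching y = +100. Origin on the bench under the vertical axis of the first hinge, z up. The frame runs from that hinge along -x (to x = -185); its leaf-side face is at y = +27, its back at y = +47; the leaves are on the -y side.
- inner_leaf (a joint): Inner leaf: grey-framed slotted steel sheet, 137 long, 10 thick, 30 to 105 above the bench, turning about the upright axis over the origin of screen, in its middle plane. 0 = closed, parallel to the frame (points along screen's -x); grows anticlockwise from above as it opens, 1.57 = square to the frame, stop 1.8. Stiff (0.2 N m), stays where left; it opens again only off the buffer.
- outer_leaf (a joint): Outer leaf: same make and height, 125 long, 10 thick, hinge at mid_hinge. 0 = flat on the inner leaf's frame-side face, 3.14 = straight on (stop 3.0). Heading from mid_hinge = yaw of screen + inner_leaf + outer_leaf. Its left face (looking along it from the hinge) is 12 left of the axis: push that one, clockwise from above, to fold. Light (0.03 N m), stays where left. Unfolded it hits the frame.
- mid_hinge (a point): The vertical hinge axis between the two leaves, at the leaves' top (z = 105); 150 from the first hinge axis along the inner leaf and 7 off its middle plane.
- outer_edge (a point): Middle of the outer leaf's free vertical edge, at the leaf's top (z = 105), 130 along the leaf from mid_hinge and 7 to its left.
- pin_top (a point): Top of the upright steel pin, 8 diameter, 13 tall, on top of the inner leaf near its far end, which the cam hooks; top 118 above the bench.
- cam (a joint): Cam latch turning about cam_axis. 0 or below = open: the lever points across the frame, away from the leaves (screen's +y). Grows anticlockwise from above; at 1.57 (stop 1.6) the lever points along screen's -x and the crescent (108 to 116 above the bench, up to 66 from the axis) has drawn the pin in. Stays where left. Catches the pin only with inner_leaf below 0.07; turned early it blocks it.
- cam_axis (a point): Top centre of the cam's hub (radius 13) on the cam axis, 140 above the bench; fixed on the frame at x = -165, y = +37 of screen.
- lever_end (a point): Tip of the cam's straight lever bar, 72 from the cam axis at the bar's half height (z = 131). The bar is 10 wide, and 18 high from 122 to 140 above the bench. Pushing near the tip takes up to about 8 N.
- tin: Bystander: steel tin, 60 diameter, 90 tall, origin at the centre of its underside, standing where the screen would sweep it if swung unfolded.
- jar: Bystander: glass jar, 64 diameter, 95 tall, behind the frame, origin at the centre of its underside.
- wrench: Bystander: 130 mm wrench lying low on the bench under the leaves' path, no higher than 20 mm.
- screwdriver: Bystander: 180 mm screwdriver lying beyond the screen.
- tape: Bystander: roll of tape lying flat, 84 diameter, 22 high, on the right.
- offcut: Bystander: wood offcut 110 x 60 x 35 on the right.
- hammer: Bystander: 270 mm hammer lying on the right.
- buffer_tip (a point): Tip of the sprung rubber buffer on the frame's leaf-side face, 70 above the bench, 130 from the first hinge. It holds the closed pair about 6 off, so that let go the inner leaf rests at 0.05 to 0.06 rad; 3 to 8 N press it home and the cam keeps it there.

How it is judged:
By the outcome, as a careful person would: the job done as asked, in the order asked, and still so for the second after the job is handed in, with the robot touching nothing.
It also fails if it takes over 69 s, if anything falls off the work surface, if the arm or the gripper's body presses on something with over 40 N, if the wrist force passes 120 N, or if a joint passes its speed limit or range.

## Working session

There is one attempt and no reset: what is moved stays moved. The work goes in short steps, Python scripts to look and compute and a shell command to move; the robot and the scene stay as the last step left them, time stands still between calls to the robot, and variables do not carry over. Pictures are saved under pics/ and viewed, about 8 in all and at most 12, crops included, and the job is handed in when it is done.

```bash
mkdir -p pics; cat > h.py <<'E'
import numpy as np, cv2
from scipy.spatial.transform import Rotation as R
from bench import r, camera
def ray(c,u,v):
    d=R.from_quat(c["orientation"]).apply([(u-c["cx"])/c["fx"],(v-c["cy"])/c["fy"],1]); return np.array(c["eye"]),d
def at(c,u,v,z):
    e,d=ray(c,u,v); return e+d*(z-e[2])/d[2]
def px(c,p):
    q=R.from_quat(c["orientation"]).inv().apply(np.array(p)-c["eye"]); return c["fx"]*q[0]/q[2]+c["cx"],c["fy"]*q[1]/q[2]+c["cy"]
def rel(p):
    s=r.read_state(); return R.from_quat(s["eef_rot"]).inv().apply(np.array(p)-s["ee_pos"])
E
python3 - <<'E'
from h import *
import pickle
for n in("top","scene"):
    c=camera(n); cv2.imwrite(f"pics/{n}0.png",c["color"]); pickle.dump(c,open(n+"0.pkl","wb")); print(n,c["eye"],c["orientation"],c["fx"])
print(r.read_state(), r.tcp_to_grasp)
E
```

```text
top [0.3577311  0.00669838 1.2014121 ] [-0.70301884  0.70528702 -0.06925353  0.05948688] 469.6293387988675
scene [1.39544605 0.29626759 1.23635469] [ 0.55357722  0.76799189 -0.26674577 -0.18051986] 608.9099181664155
{'time': 0.1, 'joint_positions': array([-1.31759735,  0.33281957, -0.0647143 ,  1.46084807,  0.02162145,
        1.34990875, -0.08853625]), 'joint_vel': array([-0.00044893, -0.00162824, -0.00015834, -0.00090089,  0.00083721,
       -0.00134007,  0.00088174]), 'joint_torque': array([ 1.42626934e-03, -6.24540782e+01,  2.45743344e-02, -3.90710735e+01,
       -6.14769501e-02,  3.66283162e-02,  1.08702363e-04]), 'ee_pos': array([0.17010532, 0.60104594, 0.22183117]), 'eef_rot': array([ 7.97594606e-01,  6.03193526e-01, -4.90153053e-04,  4.17258367e-04]), 'ft_force': array([ 1.09206978, -0.72026912, -0.67434562]), 'torque': array([-0.02269585,  0.00071291,  0.02381169]), 'width': 0.0868105640263092} -0.0187
```

View pics/top0.png

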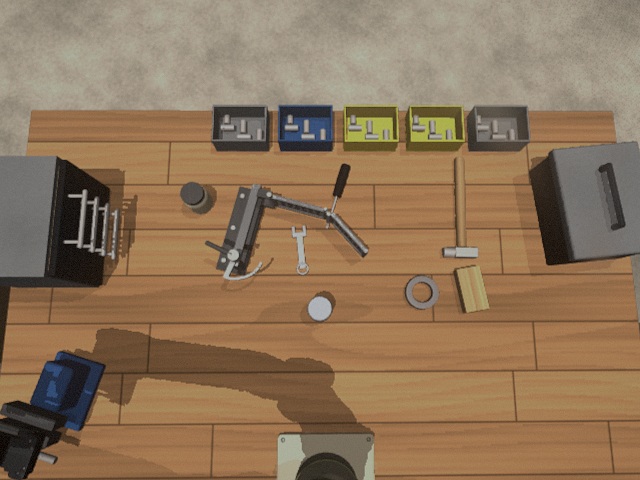

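View pics/scene0.png

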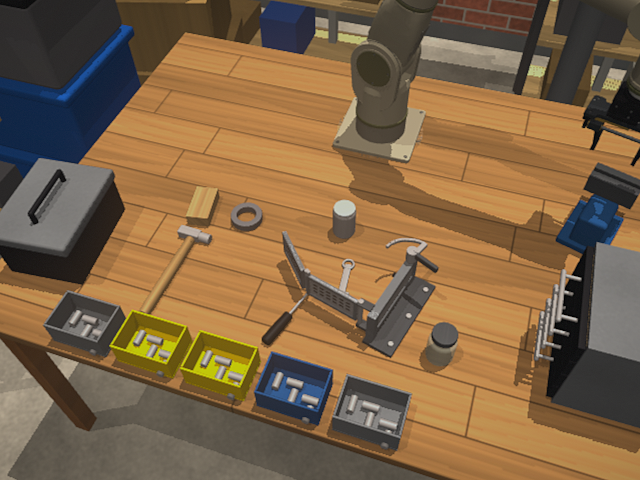

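```bash
python3 - <<'E'
import cv2
a=cv2.imread("pics/top0.png")[170:300,180:380]; cv2.imwrite("pics/c1.png",cv2.resize(a,None,fx=4,fy=4,interpolation=cv2.INTER_CUBIC))
E
```

```text
(no output)
```

View pics/c1.png

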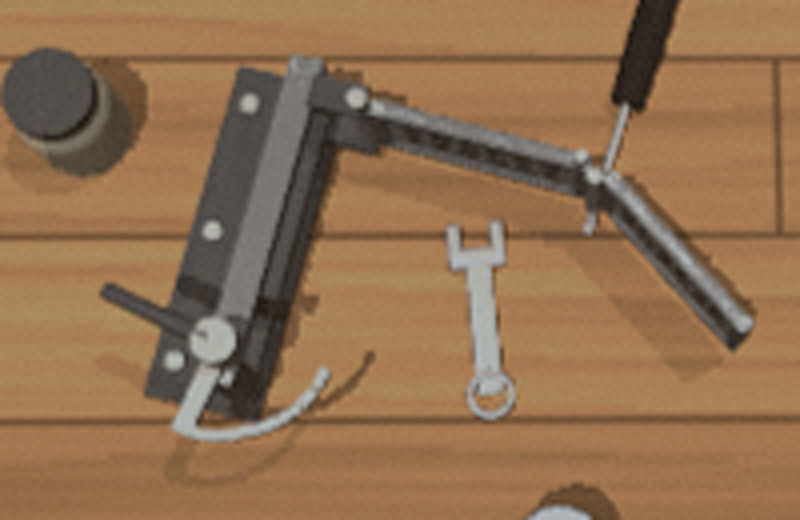

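```bash
cat > m.py <<'E'
from h import *
import sys,pickle
c=pickle.load(open("top0.pkl","rb"))
f=lambda u,v,z:at(c,180+u/4,170+v/4,z)[:2]
H=f(357,97,.108);C=f(212,340,.14);P=f(582,158,.118);M=f(596,175,.107);E=f(740,332,.105);L=f(107,292,.14)
T=f(575,525,.09); J=f(50,95,.095)
print(H,C,"pin",P,"mid",M,"E",E,"L",L,"jar",J)
# screen yaw: C-H = Rz(yaw)*(-.165,.037)
d=C-H; print("dist HC",np.hypot(*d),np.hypot(.165,.037),"HM",np.hypot(*(M-H)),"ME",np.hypot(*(E-M)),"CL",np.hypot(*(L-C)))
a=lambda v:np.arctan2(v[1],v[0])
w=lambda t:(t+np.pi)%(2*np.pi)-np.pi
yaw=w(a(d)-np.arctan2(.037,-.165)); print("yaw",yaw,"lever heading-yaw",w(a(L-C)-yaw))
inner=w(a(M-H)-yaw-np.pi); print("mid heading",inner)
print("outer heading",a(E-M), "outer-edge rel")
E
python3 m.py
```

```text
[0.68181587 0.13512398] [0.52856917 0.21127387] pin [ 6.41175989e-01 -2.96925122e-04] mid [ 0.63353803 -0.00873075] E [ 0.53828478 -0.0936117 ] L [0.55654804 0.27216441] jar [0.68701764 0.32319256]
dist HC 0.17112381096854196 0.1690976049505137 HM 0.15173968836416102 ME 0.12758510131868714 CL 0.06701100675312084
yaw -0.2405796610025086 lever heading-yaw 1.380654443467213
mid heading 1.4875855652795336
outer heading -2.413711932620351 outer-edge rel
```

```bash
cat > p.py <<'E'
from h import *
yaw=-.2406;inner=1.535
H=np.array([.6818,.1351]);M=np.array([.6335,-.0087])
s=r.read_state();Q=R.from_quat(s["eef_rot"]).as_matrix();tx,ty=Q[:2,0],Q[:2,1]
def t(p,z): return np.round(rel([p[0],p[1],z]),3)
def pt(org,h,rho,face,ex=0):
    u=np.array([np.cos(h),np.sin(h)]);n=np.array([-u[1],u[0]])
    return org+rho*u+n*(face+15*.001*abs(n@tx)+.0095*abs(n@ty)+ex)
E
python3 - <<'E'
from p import *
print(tx,ty)
print("via",t((.42,.28),.22))
a=pt(M,yaw+inner+2.53,.09,.012,.03); print("above",a,t(a,.2),t(a,.075))
for th in np.linspace(2.5,0,16): 
    p=pt(M,yaw+inner+th,.09,.012);print(round(th,2),p.round(3),t(p,.075)-t(a,.075))
c=__import__("pickle").load(open("top0.pkl","rb")); print("tin",at(c,320,308,.09))
E
```

```text
[0.27231466 0.9622074 ] [ 0.96220821 -0.27231479]
via [-0.241  0.328  0.002]
above [ 0.60052307 -0.11079043] [-0.568  0.608  0.023] [-0.568  0.608  0.148]
2.5 [ 0.579 -0.086] [ 0.018 -0.027  0.   ]
2.33 [ 0.568 -0.077] [ 0.024 -0.041  0.   ]
2.17 [ 0.557 -0.065] [ 0.033 -0.054  0.   ]
2.0 [ 0.549 -0.052] [ 0.043 -0.066  0.   ]
1.83 [ 0.543 -0.036] [ 0.056 -0.076  0.   ]
1.67 [ 0.54 -0.02] [ 0.071 -0.083  0.   ]
1.5 [ 0.539 -0.004] [ 0.087 -0.088 -0.001]
1.33 [0.541 0.01 ] [ 0.101 -0.09  -0.001]
1.17 [0.545 0.025] [ 0.116 -0.09  -0.001]
1.0 [0.552 0.039] [ 0.131 -0.088 -0.001]
0.83 [0.561 0.052] [ 0.146 -0.083 -0.001]
0.67 [0.573 0.064] [ 0.161 -0.074 -0.001]
0.5 [0.587 0.073] [ 0.174 -0.063 -0.001]
0.33 [0.603 0.08 ] [ 0.184 -0.05  -0.001]
0.17 [0.62  0.083] [ 0.192 -0.034 -0.001]
0.0 [0.637 0.084] [ 0.198 -0.018 -0.001]
tin [0.41018168 0.01315008 0.09      ]
```

```bash
python3 -m crank '[{"x":-0.03,"y":0.04,"claw":1},{"x":-0.055,"y":0.073,"claw":1},{"x":-0.08,"y":0.106,"claw":1},{"x":-0.1,"y":0.139,"claw":1},{"x":-0.12,"y":0.164,"claw":1}]' 20
python3 -m crank '[{"x":-0.024,"y":0.033,"claw":1},{"x":-0.048,"y":0.066,"claw":1},{"x":-0.072,"y":0.099,"claw":1},{"x":-0.096,"y":0.132,"claw":1},{"x":-0.12,"y":0.164,"claw":1}]'
python3 -m crank '[{"x":-0.03,"y":0.026,"claw":1},{"x":-0.06,"y":0.052,"claw":1},{"x":-0.09,"y":0.078,"claw":1},{"x":-0.12,"y":0.104,"claw":1},{"x":-0.15,"y":0.13,"claw":1}]'
python3 -m crank '[{"x":-0.03,"y":0.026,"claw":1},{"x":-0.06,"y":0.052,"claw":1},{"x":-0.09,"y":0.078,"claw":1},{"x":-0.12,"y":0.104,"claw":1},{"x":-0.15,"y":0.13,"claw":1}]'
python3 - <<'E'
from p import *
a=pt(M,yaw+inner+2.53,.09,.012,.03); print(t(a,.078),Q.round(3))
E
```

```text
[-0.568  0.608  0.145] [[ 0.272  0.962 -0.   ]
 [ 0.962 -0.272 -0.001]
 [-0.001  0.    -1.   ]]schema error: expected keys x, y, z, ax, ay, az, claw
schema error: expected keys x, y, z, ax, ay, az, claw
schema error: expected keys x, y, z, ax, ay, az, claw
schema error: expected keys x, y, z, ax, ay, az, claw
```

All keys are needed.

```bash
python3 -m crank '[{"x":-0.03,"y":0.04,"z":0,"ax":0,"ay":0,"az":0,"claw":1},{"x":-0.055,"y":0.073,"z":0,"ax":0,"ay":0,"az":0,"claw":1},{"x":-0.08,"y":0.106,"z":0,"ax":0,"ay":0,"az":0,"claw":1},{"x":-0.1,"y":0.139,"z":0,"ax":0,"ay":0,"az":0,"claw":1},{"x":-0.12,"y":0.164,"z":0,"ax":0,"ay":0,"az":0,"claw":1}]' 20
python3 -m crank '[{"x":-0.024,"y":0.033,"z":0,"ax":0,"ay":0,"az":0,"claw":1},{"x":-0.048,"y":0.066,"z":0,"ax":0,"ay":0,"az":0,"claw":1},{"x":-0.072,"y":0.099,"z":0,"ax":0,"ay":0,"az":0,"claw":1},{"x":-0.096,"y":0.132,"z":0,"ax":0,"ay":0,"az":0,"claw":1},{"x":-0.12,"y":0.164,"z":0,"ax":0,"ay":0,"az":0,"claw":1}]'
python3 -m crank '[{"x":-0.03,"y":0.026,"z":0,"ax":0,"ay":0,"az":0,"claw":1},{"x":-0.06,"y":0.052,"z":0,"ax":0,"ay":0,"az":0,"claw":1},{"x":-0.09,"y":0.078,"z":0,"ax":0,"ay":0,"az":0,"claw":1},{"x":-0.12,"y":0.104,"z":0,"ax":0,"ay":0,"az":0,"claw":1},{"x":-0.15,"y":0.13,"z":0,"ax":0,"ay":0,"az":0,"claw":1}]'
python3 -m crank '[{"x":-0.03,"y":0.026,"z":0,"ax":0,"ay":0,"az":0,"claw":1},{"x":-0.06,"y":0.052,"z":0,"ax":0,"ay":0,"az":0,"claw":1},{"x":-0.09,"y":0.078,"z":0,"ax":0,"ay":0,"az":0,"claw":1},{"x":-0.12,"y":0.104,"z":0,"ax":0,"ay":0,"az":0,"claw":1},{"x":-0.15,"y":0.13,"z":0,"ax":0,"ay":0,"az":0,"claw":1}]'
python3 - <<'E'
from p import *
a=pt(M,yaw+inner+2.53,.09,.012,.03); print(t(a,.078),Q.round(3))
E
```

```text
time: 0.52
ee_pos: [0.2971, 0.4389, 0.2223]
eef_rot: [0.798, 0.603, -0.0, 0.0]
ft_force: [1.0, -1.3, -0.2]
width: 0.0616
time: 0.93
ee_pos: [0.4213, 0.2791, 0.2225]
eef_rot: [0.798, 0.603, 0.0, -0.0]
ft_force: [0.4, 0.5, -0.8]
width: 0.0281
time: 1.35
ee_pos: [0.5049, 0.0995, 0.2225]
eef_rot: [0.798, 0.603, 0.0, -0.0]
ft_force: [1.0, 1.5, 0.2]
width: 0.0018
time: 1.77
ee_pos: [0.5893, -0.08, 0.2224]
eef_rot: [0.797, 0.603, 0.0, -0.0]
ft_force: [0.4, -0.3, 0.8]
width: 0.0001
[-0.027  0.019  0.144] [[ 0.272  0.962 -0.   ]
 [ 0.962 -0.272  0.   ]
 [ 0.    -0.    -1.   ]]
```

```bash
python3 -m crank '[{"x":-0.03,"y":0.022,"z":0,"ax":0,"ay":0,"az":0,"claw":1},{"x":-0.03,"y":0.022,"z":0.035,"ax":0,"ay":0,"az":0,"claw":1},{"x":-0.03,"y":0.022,"z":0.07,"ax":0,"ay":0,"az":0,"claw":1},{"x":-0.03,"y":0.022,"z":0.105,"ax":0,"ay":0,"az":0,"claw":1},{"x":-0.03,"y":0.022,"z":0.135,"ax":0,"ay":0,"az":0,"claw":1}]'
python3 - <<'E'
from p import *
cv2.imwrite("pics/t2.png",cv2.resize(camera("top")["color"][170:300,180:400],None,fx=3.5,fy=3.5,interpolation=cv2.INTER_CUBIC))
s0=t(pt(M,0,0,0),0)*0
a=pt(M,yaw+inner+2.53,.09,.012,.03); print(t(a,.078))
E
```

```text
time: 2.18
ee_pos: [0.6009, -0.1132, 0.0849]
eef_rot: [0.798, 0.603, -0.001, -0.001]
ft_force: [0.5, 0.1, -0.4]
width: 0.0006
[0.002 0.002 0.001]
```

View pics/t2.png

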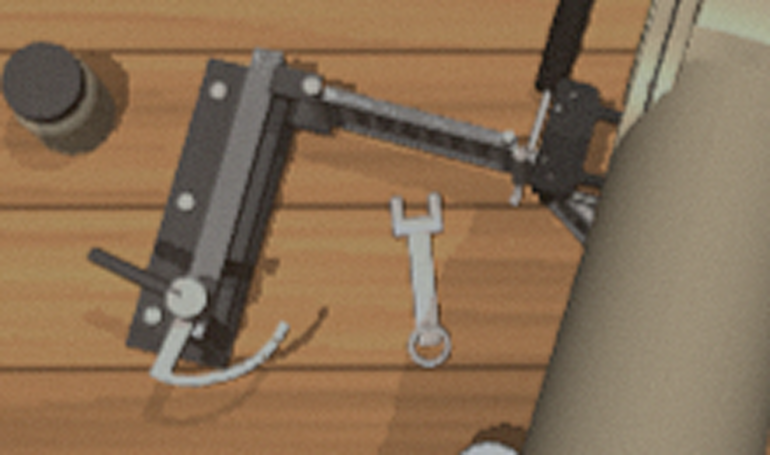

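```bash
python3 -m crank '[{"x":0.014,"y":-0.020,"z":0,"ax":0,"ay":0,"az":0,"claw":1},{"x":0.025,"y":-0.039,"z":0,"ax":0,"ay":0,"az":0,"claw":1},{"x":0.034,"y":-0.052,"z":0,"ax":0,"ay":0,"az":0,"claw":1},{"x":0.044,"y":-0.064,"z":0,"ax":0,"ay":0,"az":0,"claw":1},{"x":0.058,"y":-0.074,"z":0,"ax":0,"ay":0,"az":0,"claw":1}]'
python3 -m crank '[{"x":0.015,"y":-0.007,"z":0,"ax":0,"ay":0,"az":0,"claw":1},{"x":0.031,"y":-0.012,"z":0,"ax":0,"ay":0,"az":0,"claw":1},{"x":0.045,"y":-0.014,"z":0,"ax":0,"ay":0,"az":0,"claw":1},{"x":0.06,"y":-0.014,"z":0,"ax":0,"ay":0,"az":0,"claw":1},{"x":0.075,"y":-0.012,"z":0,"ax":0,"ay":0,"az":0,"claw":1}]'
python3 -m crank '[{"x":0.015,"y":0.005,"z":0,"ax":0,"ay":0,"az":0,"claw":1},{"x":0.03,"y":0.014,"z":0,"ax":0,"ay":0,"az":0,"claw":1},{"x":0.043,"y":0.025,"z":0,"ax":0,"ay":0,"az":0,"claw":1},{"x":0.053,"y":0.038,"z":0,"ax":0,"ay":0,"az":0,"claw":1},{"x":0.061,"y":0.052,"z":0,"ax":0,"ay":0,"az":0,"claw":1}]'
python3 -m crank '[{"x":0.003,"y":0.006,"z":0,"ax":0,"ay":0,"az":0,"claw":1},{"x":0.004,"y":0.010,"z":0,"ax":0,"ay":0,"az":0,"claw":1},{"x":0.004,"y":0.014,"z":0,"ax":0,"ay":0,"az":0,"claw":1},{"x":0.004,"y":0.016,"z":0,"ax":0,"ay":0,"az":0,"claw":1},{"x":0.004,"y":0.017,"z":0,"ax":0,"ay":0,"az":0,"claw":1}]'
python3 - <<'E'
from p import *
cv2.imwrite("pics/t3.png",cv2.resize(camera("scene")["color"][190:390,240:480],None,fx=3,fy=3,interpolation=cv2.INTER_CUBIC))
print(t(pt(M,yaw+inner,.09,.012),.078))
E
```

```text
time: 2.65
ee_pos: [0.546, -0.0375, 0.0885]
eef_rot: [0.798, 0.603, 0.0, 0.0]
ft_force: [1.0, 0.6, 0.7]
width: 0.0003
time: 3.07
ee_pos: [0.5557, 0.0391, 0.0883]
eef_rot: [0.798, 0.603, 0.0, -0.0]
ft_force: [-0.0, -0.7, -0.3]
width: 0.0005
time: 3.48
ee_pos: [0.6229, 0.0845, 0.0875]
eef_rot: [0.797, 0.604, -0.0, -0.0]
ft_force: [-0.5, 0.1, 1.4]
width: 0.0005
time: 3.9
ee_pos: [0.6387, 0.0816, 0.0873]
eef_rot: [0.798, 0.603, -0.001, -0.001]
ft_force: [-4.4, 0.5, 0.0]
width: 0.0002
[ 0.002 -0.002  0.009]
```

View pics/t3.png

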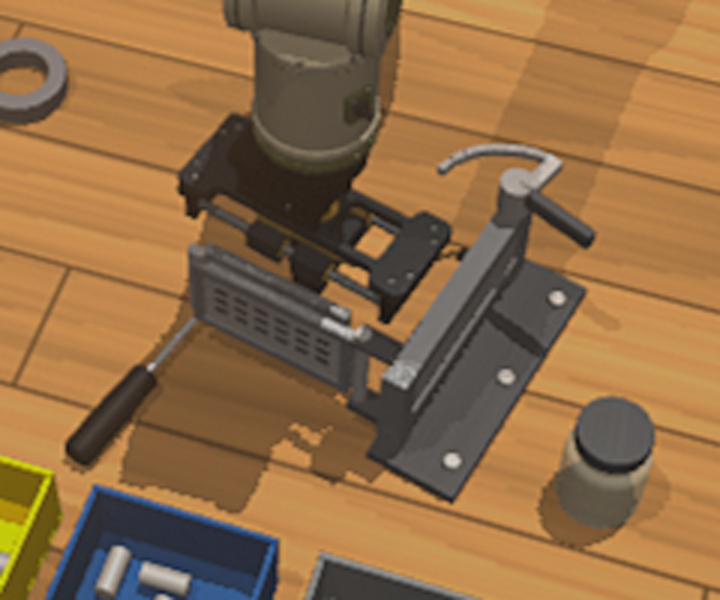

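```bash
python3 - <<'E'
from p import *
b=yaw+np.pi
a=pt(H,b+1.54,.115,.005,.03); print("appr",a,t(a,.187),t(a,.078))
prev=a
for th in np.r_[np.linspace(1.54,.14,15),.1,.06,.03,0]:
    p=pt(H,b+th,.115,.005); print(round(th,2),p.round(3),(t(p,.08)-t(a,.08))[:2]*1000)
E
```

```text
appr [0.69391487 0.01235968] [-0.051  0.072 -0.1  ] [-0.051  0.072  0.009]
1.54 [0.665 0.02 ] [ -1. -30.]
1.44 [0.655 0.022] [ -2. -40.]
1.34 [0.645 0.025] [ -2. -51.]
1.24 [0.635 0.028] [ -1. -61.]
1.14 [0.626 0.033] [  1. -71.]
1.04 [0.616 0.038] [  3. -82.]
0.94 [0.607 0.045] [  7. -92.]
0.84 [0.599 0.052] [  12. -102.]
0.74 [0.592 0.06 ] [  18. -112.]
0.64 [0.585 0.07 ] [  25. -121.]
0.54 [0.579 0.079] [  33. -129.]
0.44 [0.574 0.09 ] [  42. -137.]
0.34 [0.57  0.101] [  51. -144.]
0.24 [0.567 0.113] [  62. -150.]
0.14 [0.565 0.125] [  73. -155.]
0.1 [0.565 0.13 ] [  78. -156.]
0.06 [0.565 0.135] [  83. -158.]
0.03 [0.565 0.139] [  86. -159.]
0.0 [0.565 0.143] [  90. -159.]
```

```bash
python3 -m crank '[{"x":0,"y":-0.015,"z":0,"ax":0,"ay":0,"az":0,"claw":1},{"x":0,"y":-0.015,"z":-0.04,"ax":0,"ay":0,"az":0,"claw":1},{"x":0,"y":-0.015,"z":-0.08,"ax":0,"ay":0,"az":0,"claw":1},{"x":-0.01,"y":0,"z":-0.1,"ax":0,"ay":0,"az":0,"claw":1},{"x":-0.025,"y":0.03,"z":-0.1,"ax":0,"ay":0,"az":0,"claw":1}]'
python3 -m crank '[{"x":-0.013,"y":0.02,"z":0,"ax":0,"ay":0,"az":0,"claw":1},{"x":-0.026,"y":0.042,"z":0,"ax":0,"ay":0,"az":0,"claw":1},{"x":-0.026,"y":0.042,"z":0.035,"ax":0,"ay":0,"az":0,"claw":1},{"x":-0.026,"y":0.042,"z":0.07,"ax":0,"ay":0,"az":0,"claw":1},{"x":-0.026,"y":0.042,"z":0.1,"ax":0,"ay":0,"az":0,"claw":1}]'
python3 - <<'E'
from p import *
a=pt(H,yaw+np.pi+1.54,.115,.005,.03); print("appr",t(a,.087))
cv2.imwrite("pics/t4.png",cv2.resize(camera("scene")["color"][190:390,240:480],None,fx=3,fy=3,interpolation=cv2.INTER_CUBIC))
E
```

```text
time: 4.37
ee_pos: [0.6633, 0.0526, 0.1945]
eef_rot: [0.796, 0.605, 0.005, 0.001]
ft_force: [1.0, 0.3, 0.6]
width: 0.0005
time: 4.78
ee_pos: [0.6949, 0.0123, 0.0861]
eef_rot: [0.798, 0.603, 0.0, 0.0]
ft_force: [-0.1, 0.0, -0.8]
width: 0.0003
appr [-0.    -0.001 -0.001]
```

View pics/t4.png

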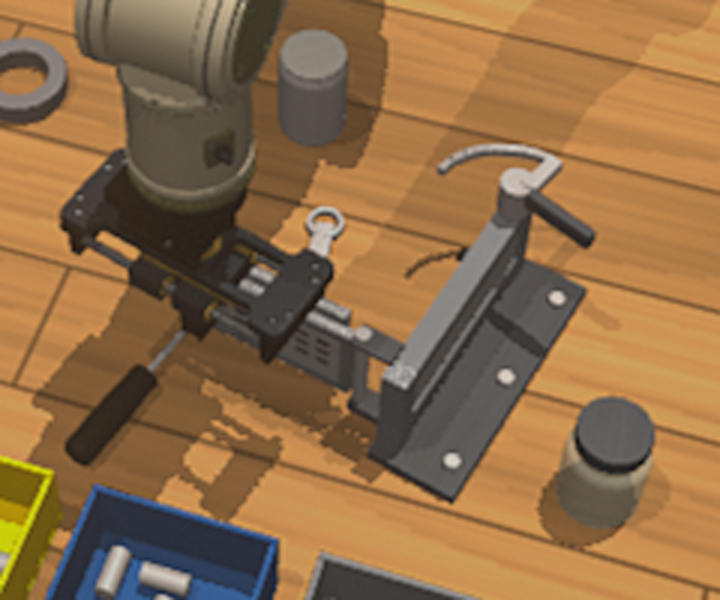

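```bash
python3 -m crank '[{"x":0,"y":-0.018,"z":0,"ax":0,"ay":0,"az":0,"claw":1},{"x":-0.001,"y":-0.028,"z":0,"ax":0,"ay":0,"az":0,"claw":1},{"x":-0.001,"y":-0.037,"z":0,"ax":0,"ay":0,"az":0,"claw":1},{"x":-0.001,"y":-0.046,"z":0,"ax":0,"ay":0,"az":0,"claw":1},{"x":-0.001,"y":-0.055,"z":0,"ax":0,"ay":0,"az":0,"claw":1}]'
python3 -m crank '[{"x":0.001,"y":-0.009,"z":0,"ax":0,"ay":0,"az":0,"claw":1},{"x":0.003,"y":-0.018,"z":0,"ax":0,"ay":0,"az":0,"claw":1},{"x":0.005,"y":-0.027,"z":0,"ax":0,"ay":0,"az":0,"claw":1},{"x":0.008,"y":-0.037,"z":0,"ax":0,"ay":0,"az":0,"claw":1},{"x":0.013,"y":-0.047,"z":0,"ax":0,"ay":0,"az":0,"claw":1}]'
python3 -m crank '[{"x":0.006,"y":-0.01,"z":0,"ax":0,"ay":0,"az":0,"claw":1},{"x":0.013,"y":-0.019,"z":0,"ax":0,"ay":0,"az":0,"claw":1},{"x":0.021,"y":-0.027,"z":0,"ax":0,"ay":0,"az":0,"claw":1},{"x":0.03,"y":-0.035,"z":0,"ax":0,"ay":0,"az":0,"claw":1},{"x":0.039,"y":-0.042,"z":0,"ax":0,"ay":0,"az":0,"claw":1}]'
python3 - <<'E'
from p import *
for th in (.14,.06,.02):
    print(th,t(pt(H,yaw+np.pi+th,.115,.005),.086))
E
```

```text
time: 5.25
ee_pos: [0.6424, 0.0272, 0.0892]
eef_rot: [0.798, 0.603, 0.001, 0.001]
ft_force: [3.1, 0.3, -0.5]
width: 0.0004
time: 5.67
ee_pos: [0.5993, 0.0526, 0.0878]
eef_rot: [0.798, 0.603, 0.0, 0.0]
ft_force: [2.1, -0.9, 0.9]
width: 0.0004
time: 6.08
ee_pos: [0.5695, 0.1028, 0.0875]
eef_rot: [0.798, 0.603, -0.0, -0.0]
ft_force: [0.9, -1.0, 0.6]
width: 0.0003
0.14 [ 0.021 -0.01   0.001]
0.06 [ 0.03  -0.013  0.001]
0.02 [ 0.035 -0.014  0.001]
```

```bash
python3 -m crank '[{"x":0.008,"y":-0.005,"z":0,"ax":0,"ay":0,"az":0,"claw":1},{"x":0.015,"y":-0.008,"z":0,"ax":0,"ay":0,"az":0,"claw":1},{"x":0.021,"y":-0.01,"z":0,"ax":0,"ay":0,"az":0,"claw":1},{"x":0.026,"y":-0.012,"z":0,"ax":0,"ay":0,"az":0,"claw":1},{"x":0.03,"y":-0.013,"z":0,"ax":0,"ay":0,"az":0,"claw":1}]'
python3 -m crank '[{"x":0.001,"y":0,"z":0,"ax":0,"ay":0,"az":0,"claw":1},{"x":0.002,"y":0,"z":0,"ax":0,"ay":0,"az":0,"claw":1},{"x":0.003,"y":0,"z":0,"ax":0,"ay":0,"az":0,"claw":1},{"x":0.004,"y":0,"z":0,"ax":0,"ay":0,"az":0,"claw":1},{"x":0.004,"y":0,"z":0,"ax":0,"ay":0,"az":0,"claw":1}]'
```

```text
time: 6.5
ee_pos: [0.5658, 0.1345, 0.0874]
eef_rot: [0.798, 0.603, -0.0, -0.0]
ft_force: [0.1, -1.7, -0.4]
width: 0.0007
time: 6.92
ee_pos: [0.5667, 0.1377, 0.0873]
eef_rot: [0.798, 0.603, -0.0, -0.0]
ft_force: [-1.3, -0.8, 0.7]
width: 0.0003
```

```bash
for i in 1 2 3; do python3 -m crank '[{"x":0.001,"y":0,"z":0,"ax":0,"ay":0,"az":0,"claw":1},{"x":0.001,"y":0,"z":0,"ax":0,"ay":0,"az":0,"claw":1},{"x":0.002,"y":0,"z":0,"ax":0,"ay":0,"az":0,"claw":1},{"x":0.002,"y":0,"z":0,"ax":0,"ay":0,"az":0,"claw":1},{"x":0.002,"y":0,"z":0,"ax":0,"ay":0,"az":0,"claw":1}]' | grep -E 'pos|force'; done
```

```text
ee_pos: [0.5676, 0.1399, 0.0875]
ft_force: [-1.5, -0.6, 0.3]
ee_pos: [0.5681, 0.1419, 0.0876]
ft_force: [-1.0, -1.4, 0.2]
ee_pos: [0.5684, 0.143, 0.0875]
ft_force: [-4.2, -3.8, 1.3]
```

```bash
for i in 1 2; do python3 -m crank '[{"x":0.001,"y":0,"z":0,"ax":0,"ay":0,"az":0,"claw":1},{"x":0.001,"y":0,"z":0,"ax":0,"ay":0,"az":0,"claw":1},{"x":0.001,"y":0,"z":0,"ax":0,"ay":0,"az":0,"claw":1},{"x":0.001,"y":0,"z":0,"ax":0,"ay":0,"az":0,"claw":1},{"x":0.001,"y":0,"z":0,"ax":0,"ay":0,"az":0,"claw":1}]' | grep -E 'pos|force'; done
python3 - <<'E'
from h import *
c=camera("scene"); cv2.imwrite("pics/t5.png",cv2.resize(c["color"][190:360,320:480],None,fx=3.5,fy=3.5,interpolation=cv2.INTER_CUBIC))
E
```

```text
ee_pos: [0.5685, 0.1437, 0.0875]
ft_force: [-4.0, -5.5, 2.3]
ee_pos: [0.5687, 0.1445, 0.0875]
ft_force: [-3.5, -5.4, 3.3]
```

View pics/t5.png

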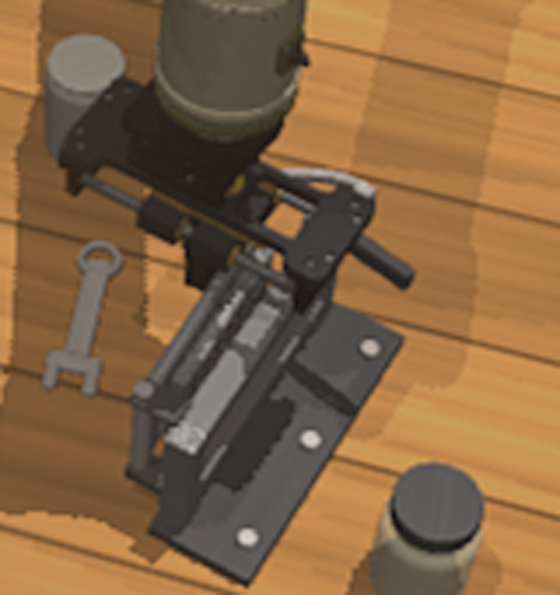

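```bash
python3 -m crank '[{"x":-0.004,"y":0,"z":0,"ax":0,"ay":0,"az":0,"claw":1},{"x":-0.012,"y":0,"z":0,"ax":0,"ay":0,"az":0,"claw":1},{"x":-0.03,"y":0,"z":0,"ax":0,"ay":0,"az":0,"claw":1},{"x":-0.03,"y":0,"z":-0.04,"ax":0,"ay":0,"az":0,"claw":1},{"x":-0.03,"y":0,"z":-0.08,"ax":0,"ay":0,"az":0,"claw":1}]'
python3 -m crank '[{"x":-0.02,"y":0,"z":-0.03,"ax":0,"ay":0,"az":0,"claw":1},{"x":-0.05,"y":0,"z":-0.04,"ax":0,"ay":0,"az":0,"claw":1},{"x":-0.08,"y":0.02,"z":-0.04,"ax":0,"ay":0,"az":0,"claw":1},{"x":-0.11,"y":0.04,"z":-0.04,"ax":0,"ay":0,"az":0,"claw":1},{"x":-0.14,"y":0.06,"z":-0.04,"ax":0,"ay":0,"az":0,"claw":1}]'
python3 - <<'E'
from h import *
import pickle
c=camera("top");pickle.dump(c,open("top1.pkl","wb")); cv2.imwrite("pics/t6.png",cv2.resize(c["color"][170:290,180:320],None,fx=5,fy=5,interpolation=cv2.INTER_CUBIC))
E
```

```text
time: 9.47
ee_pos: [0.5591, 0.1136, 0.1668]
eef_rot: [0.798, 0.602, -0.002, -0.0]
ft_force: [0.3, 0.5, 0.3]
width: 0.0004
time: 9.88
ee_pos: [0.5804, -0.037, 0.2084]
eef_rot: [0.798, 0.603, 0.001, 0.0]
ft_force: [0.3, 0.4, 0.2]
width: 0.0005
```

View pics/t6.png

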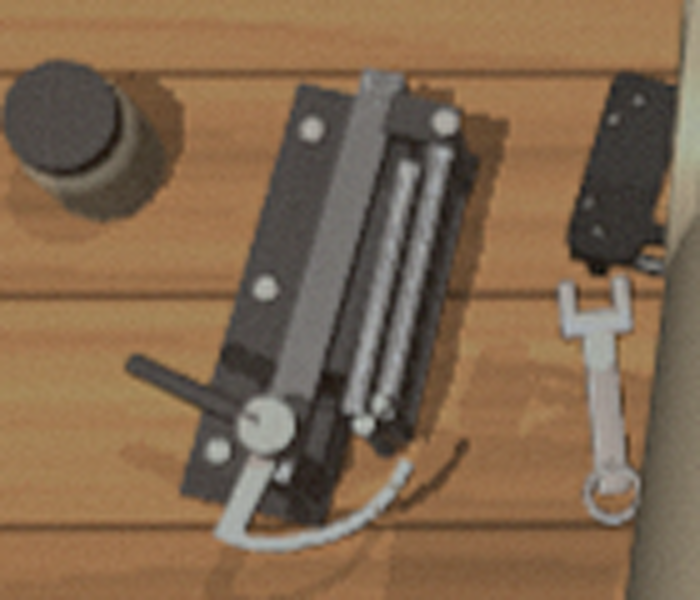

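```bash
python3 - <<'E'
from p import *
import pickle
c=pickle.load(open("top1.pkl","rb")); f=lambda u,v,z:at(c,180+u/5,170+v/5,z)[:2]
L=lambda p:(R.from_euler("z",-yaw).apply([*(p-h),0])[:2]*1000).round(1)
h=f(445,122,.108);C=f(266,424,.14)
w=np.arctan2(*(C-h)[::-1])-np.arctan2(.037,-.165); print("yaw",w)
for n,p in dict(mid=f(364,424,.107),pin=f(381,404,.118),o1=f(357,410,.105),o2=f(408,165,.105),i1=f(392,390,.105),i2=f(440,150,.105),tip=f(133,362,.14),hub=C).items(): print(n,p.round(4),L(p))
C=np.array([.5285,.2113]); C=(C+f(266,424,.14))/2; print("C",C)
np.save("C.npy",C)
def lp(cam,ex=0,rho=.06):
    hd=yaw+np.pi/2+cam; u=np.array([np.cos(hd),np.sin(hd)]);n=np.array([u[1],-u[0]])
    return C+rho*u+n*(.005+.015*abs(n@tx)+.0095*abs(n@ty)+ex)
a=lp(-.15,.02); print("appr",a,t(a,.2),t(a,.127))
for x in np.linspace(-.15,1.6,15): print(x.round(2),lp(x).round(3),((t(lp(x),.1)-t(a,.1))*1000)[:2])
E
```

```text
yaw -0.23731503103405194
mid [0.5343 0.1712] [-151.4   -0.7]
pin [0.5419 0.1618] [-141.7   -7.9]
o1 [0.5413 0.1749] [-145.5    4.7]
o2 [0.6609 0.1535] [-24.2  12.3]
i1 [0.5508 0.1586] [-132.3   -8.9]
i2 [0.6683 0.1382] [-13.3  -0.7]
tip [0.5579 0.2726] [-152.5  103.5]
hub [0.529  0.2108] [-165.9   36.6]
C [0.52876518 0.21106684]
appr [0.58493932 0.25282403] [ 0.288 -0.08   0.007] [ 0.288 -0.08   0.08 ]
-0.15 [0.566 0.26 ] [  2. -20.]
-0.02 [0.559 0.265] [  4. -29.]
0.1 [0.554 0.268] [  6. -35.]
0.22 [0.548 0.271] [  7. -41.]
0.35 [0.542 0.273] [  7. -48.]
0.48 [0.535 0.274] [  6. -54.]
0.6 [0.528 0.275] [  5. -61.]
0.72 [0.521 0.275] [  3. -68.]
0.85 [0.513 0.273] [ -1. -75.]
0.98 [0.505 0.271] [ -5. -82.]
1.1 [0.498 0.267] [-11. -88.]
1.23 [0.491 0.263] [-17. -93.]
1.35 [0.485 0.257] [-24. -98.]
1.48 [0.479 0.25 ] [ -32. -101.]
1.6 [0.474 0.244] [ -40. -104.]
```

```bash
python3 -m crank '[{"x":0.034,"y":-0.01,"z":0,"ax":0,"ay":0,"az":0,"claw":1},{"x":0.068,"y":-0.02,"z":0,"ax":0,"ay":0,"az":0,"claw":1},{"x":0.102,"y":-0.03,"z":0,"ax":0,"ay":0,"az":0,"claw":1},{"x":0.136,"y":-0.04,"z":0,"ax":0,"ay":0,"az":0,"claw":1},{"x":0.17,"y":-0.05,"z":0,"ax":0,"ay":0,"az":0,"claw":1}]'
python3 -m crank '[{"x":0.034,"y":-0.01,"z":0,"ax":0,"ay":0,"az":0,"claw":1},{"x":0.068,"y":-0.02,"z":0,"ax":0,"ay":0,"az":0,"claw":1},{"x":0.102,"y":-0.026,"z":0,"ax":0,"ay":0,"az":0,"claw":1},{"x":0.118,"y":-0.027,"z":0,"ax":0,"ay":0,"az":0,"claw":1},{"x":0.118,"y":-0.027,"z":0.01,"ax":0,"ay":0,"az":0,"claw":1}]'
python3 -m crank '[{"x":0,"y":0,"z":0.02,"ax":0,"ay":0,"az":0,"claw":1},{"x":0,"y":0,"z":0.04,"ax":0,"ay":0,"az":0,"claw":1},{"x":0,"y":0,"z":0.06,"ax":0,"ay":0,"az":0,"claw":1},{"x":0,"y":0,"z":0.07,"ax":0,"ay":0,"az":0,"claw":1},{"x":0,"y":0,"z":0.07,"ax":0,"ay":0,"az":0,"claw":1}]'
```

```text
time: 10.35
ee_pos: [0.5785, 0.1431, 0.2078]
eef_rot: [0.798, 0.603, 0.0, -0.0]
ft_force: [1.0, -0.9, 0.2]
width: 0.0005
time: 10.77
ee_pos: [0.5849, 0.2683, 0.1986]
eef_rot: [0.796, 0.605, 0.002, -0.001]
ft_force: [0.9, 0.8, 0.4]
width: 0.0004
time: 11.18
ee_pos: [0.5838, 0.2615, 0.1251]
eef_rot: [0.798, 0.603, -0.002, -0.0]
ft_force: [-0.6, -0.5, 1.0]
width: 0.0007
```

```bash
python3 -m crank '[{"x":-0.007,"y":-0.008,"z":0,"ax":0,"ay":0,"az":0,"claw":1},{"x":-0.006,"y":-0.02,"z":0,"ax":0,"ay":0,"az":0,"claw":1},{"x":-0.004,"y":-0.028,"z":0,"ax":0,"ay":0,"az":0,"claw":1},{"x":-0.002,"y":-0.035,"z":0,"ax":0,"ay":0,"az":0,"claw":1},{"x":-0.001,"y":-0.041,"z":0,"ax":0,"ay":0,"az":0,"claw":1}]'
python3 -m crank '[{"x":0,"y":-0.007,"z":0,"ax":0,"ay":0,"az":0,"claw":1},{"x":-0.001,"y":-0.013,"z":0,"ax":0,"ay":0,"az":0,"claw":1},{"x":-0.002,"y":-0.02,"z":0,"ax":0,"ay":0,"az":0,"claw":1},{"x":-0.004,"y":-0.027,"z":0,"ax":0,"ay":0,"az":0,"claw":1},{"x":-0.008,"y":-0.034,"z":0,"ax":0,"ay":0,"az":0,"claw":1}]'
```

```text
time: 11.6
ee_pos: [0.5447, 0.2751, 0.1284]
eef_rot: [0.797, 0.604, 0.001, -0.0]
ft_force: [2.1, -0.7, 1.6]
width: 0.0007
time: 12.02
ee_pos: [0.5096, 0.2758, 0.1275]
eef_rot: [0.797, 0.603, 0.0, -0.0]
ft_force: [3.5, -0.5, -0.8]
width: 0.0004
```

Force is as expected (under 4 N). Continue to the stop.

```bash
python3 -m crank '[{"x":-0.005,"y":-0.007,"z":0,"ax":0,"ay":0,"az":0,"claw":1},{"x":-0.01,"y":-0.013,"z":0,"ax":0,"ay":0,"az":0,"claw":1},{"x":-0.016,"y":-0.018,"z":0,"ax":0,"ay":0,"az":0,"claw":1},{"x":-0.023,"y":-0.023,"z":0,"ax":0,"ay":0,"az":0,"claw":1},{"x":-0.031,"y":-0.026,"z":0,"ax":0,"ay":0,"az":0,"claw":1}]'
python3 -m crank '[{"x":-0.003,"y":-0.001,"z":0,"ax":0,"ay":0,"az":0,"claw":1},{"x":-0.006,"y":-0.002,"z":0,"ax":0,"ay":0,"az":0,"claw":1},{"x":-0.008,"y":-0.003,"z":0,"ax":0,"ay":0,"az":0,"claw":1},{"x":-0.009,"y":-0.003,"z":0,"ax":0,"ay":0,"az":0,"claw":1},{"x":-0.009,"y":-0.003,"z":0,"ax":0,"ay":0,"az":0,"claw":1}]'
python3 - <<'E'
from p import *
C=np.load("C.npy"); print((R.from_euler("z",-yaw).apply([*(s["ee_pos"][:2]-C),0])*1000).round(1))
E
```

```text
time: 12.43
ee_pos: [0.4762, 0.2533, 0.1279]
eef_rot: [0.797, 0.604, 0.001, -0.0]
ft_force: [3.9, 3.7, -0.0]
width: 0.0004
time: 12.85
ee_pos: [0.4714, 0.245, 0.1276]
eef_rot: [0.798, 0.603, -0.0, -0.0]
ft_force: [1.8, 1.5, 1.6]
width: 0.0007
[-63.8  19.3   0. ]
```

```bash
for i in 1 2; do python3 -m crank '[{"x":-0.001,"y":0,"z":0,"ax":0,"ay":0,"az":0,"claw":1},{"x":-0.002,"y":0,"z":0,"ax":0,"ay":0,"az":0,"claw":1},{"x":-0.002,"y":0,"z":0,"ax":0,"ay":0,"az":0,"claw":1},{"x":-0.002,"y":0,"z":0,"ax":0,"ay":0,"az":0,"claw":1},{"x":-0.002,"y":0,"z":0,"ax":0,"ay":0,"az":0,"claw":1}]' | grep -E 'pos|force'; done
```

```text
ee_pos: [0.4707, 0.243, 0.1274]
ft_force: [1.3, 3.2, 2.6]
ee_pos: [0.4701, 0.241, 0.1274]
ft_force: [-0.9, 3.8, 1.9]
```

```bash
for i in 1 2; do python3 -m crank '[{"x":-0.001,"y":0,"z":0,"ax":0,"ay":0,"az":0,"claw":1},{"x":-0.002,"y":0,"z":0,"ax":0,"ay":0,"az":0,"claw":1},{"x":-0.002,"y":0,"z":0,"ax":0,"ay":0,"az":0,"claw":1},{"x":-0.002,"y":0,"z":0,"ax":0,"ay":0,"az":0,"claw":1},{"x":-0.002,"y":0,"z":0,"ax":0,"ay":0,"az":0,"claw":1}]' | grep -E 'pos|force'; done
```

```text
ee_pos: [0.4697, 0.239, 0.1274]
ft_force: [-1.2, 3.5, 0.7]
ee_pos: [0.4696, 0.2386, 0.1276]
ft_force: [0.5, 8.7, -4.0]
```

```bash
python3 -m crank '[{"x":0.005,"y":0,"z":0,"ax":0,"ay":0,"az":0,"claw":1},{"x":0.025,"y":0,"z":0,"ax":0,"ay":0,"az":0,"claw":1},{"x":0.03,"y":0,"z":-0.035,"ax":0,"ay":0,"az":0,"claw":1},{"x":0.03,"y":0,"z":-0.07,"ax":0,"ay":0,"az":0,"claw":1},{"x":0.03,"y":0,"z":-0.1,"ax":0,"ay":0,"az":0,"claw":1}]'
python3 -m crank '[{"x":0.03,"y":-0.02,"z":0,"ax":0,"ay":0,"az":0,"claw":1},{"x":0.05,"y":-0.05,"z":0,"ax":0,"ay":0,"az":0,"claw":1},{"x":0.07,"y":-0.08,"z":0,"ax":0,"ay":0,"az":0,"claw":1},{"x":0.08,"y":-0.1,"z":0,"ax":0,"ay":0,"az":0,"claw":1},{"x":0.08,"y":-0.1,"z":0,"ax":0,"ay":0,"az":0,"claw":1}]'
python3 - <<'E'
from h import *
import pickle
c=camera("top");pickle.dump(c,open("top2.pkl","wb")); cv2.imwrite("pics/t7.png",cv2.resize(c["color"][170:290,180:320],None,fx=5,fy=5,interpolation=cv2.INTER_CUBIC))
cv2.imwrite("pics/s7.png",camera("scene")["color"])
E
```

```text
time: 14.93
ee_pos: [0.4779, 0.2651, 0.229]
eef_rot: [0.798, 0.603, -0.001, 0.001]
ft_force: [1.1, -0.2, 0.1]
width: 0.0004
time: 15.35
ee_pos: [0.3993, 0.3737, 0.227]
eef_rot: [0.796, 0.606, -0.001, -0.0]
ft_force: [-0.7, 1.3, 0.6]
width: 0.0007
```

View pics/t7.png

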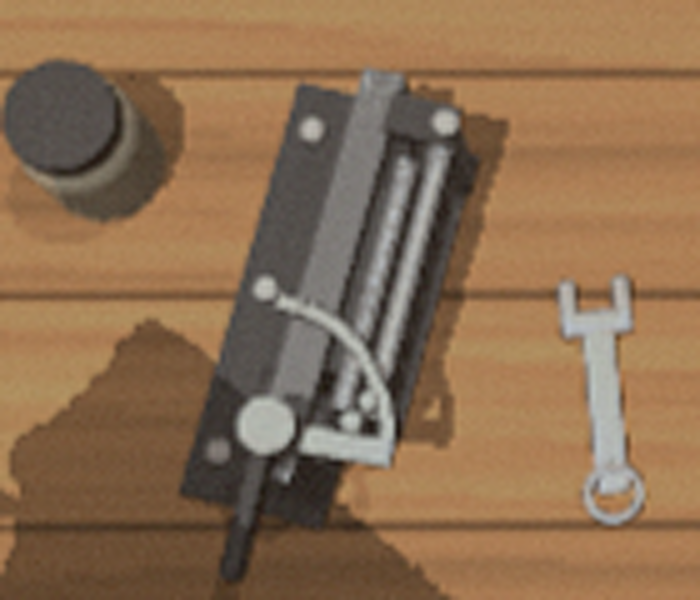

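View pics/s7.png

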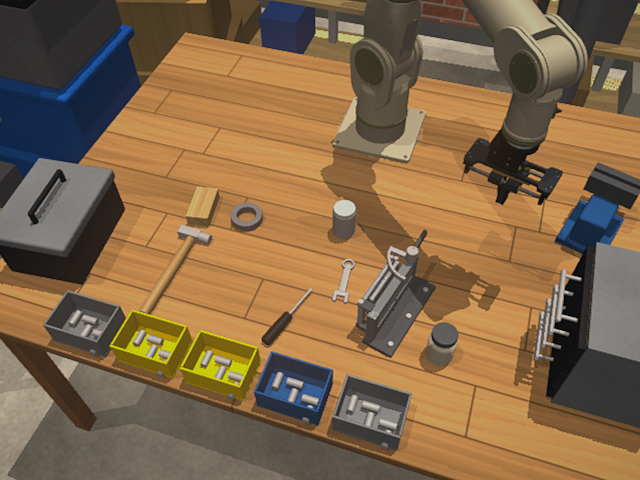

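```bash
python3 - <<'E'
from p import *
import pickle
c=pickle.load(open("top2.pkl","rb")); f=lambda u,v,z:at(c,180+u/5,170+v/5,z)[:2]
h=f(445,122,.108);C=f(266,424,.14)
L=lambda p:(R.from_euler("z",-yaw).apply([*(p-h),0])[:2]*1000).round(1)
for n,p in dict(mid=f(350,420,.107),pin=f(369,401,.118),o1=f(346,400,.105),o2=f(405,165,.105),i1=f(392,350,.105),i2=f(438,150,.105),tip=f(233,575,.14),hub=C).items(): print(n,L(p))
d=f(233,575,.14)-C; print("cam",np.arctan2(d[1],d[0])-yaw-np.pi/2)
a=pickle.load(open("top0.pkl","rb"))["color"].astype(int);b=c["color"].astype(int)
m=(abs(a-b).sum(2)>60).astype("uint8"); m=cv2.morphologyEx(m,cv2.MORPH_OPEN,np.ones((3,3)))
n,_,st,_=cv2.connectedComponentsWithStats(m); print(st[1:][st[1:,4]>15])
E
```

```text
mid [-151.1    6.2]
pin [-141.7   -2.1]
o1 [-142.1   11. ]
o2 [-24.6  13.7]
i1 [-113.7   -3.8]
i2 [-13.6   0.2]
tip [-235.9   32.4]
hub [-165.9   36.6]
cam 1.6306015591505383
[[  272   195    97    62  1237]
 [  156   199   216   229 10315]
 [  225   239     7     6    32]
 [    0   249   318   231 31456]
 [  263   264     7     6    25]
 [   90   279    12     6    50]
 [    7   406    19    10   112]
 [   28   412     6     4    19]
 [    8   424     5     4    17]
 [    0   428    45    52  1768]
 [  300   434    12    20   182]
 [  368   439    10    20    89]
 [   43   457    10     4    35]]
```

```bash
python3 -c "
from bench import close_job
print(close_job())"
```

```text
the job is handed in; nothing more can be done
None
```

The screen is folded, closed and latched, and I handed the job in at about 15.5 s of robot time. I did it in the order asked: outer leaf folded flat onto the inner, the pair swung against the frame, then the cam lever turned anticlockwise to its stop.

- **Forces:** the highest wrist force printed at the end of any move was about 10 N, when the lever met its stop. I did not sample force during the moves.
- **Leaves:** before latching, the inner leaf rested at about 0.055 rad with the outer leaf parallel to it, on the frame side. After latching it measured about 0.01 to 0.02 rad.
- **Cam:** the pin sits inside the crescent and has been drawn about 6 mm towards the frame. The lever measured 1.63 rad against a stop of 1.6, a difference within pixel error.
- **Bystanders:** the last top and scene pictures show no sign that the wrench, screwdriver, tin, jar, tape, offcut or hammer moved. A comparison of the first and last top pictures flagged changes around the screen and around the arm and its shadow. I did not measure each object separately.
- **Robot:** clear of everything at hand-in.

One reading I could not explain: while I pressed the pair home, the wrist also showed about 3 to 4 N along the leaf and upwards. It went away when I backed off. No check failed.

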